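# Take the scrap caddy apart for washing

## Robot

A 6-joint arm with a two-finger parallel gripper is mounted at the origin on the work surface. World frame = base frame: x ahead of the robot, y to its left, z up, the work surface at z = 0. Lengths are in mm, angles in rad, forces in N, time in s.
With the tool pointing down it reaches from about 300 to 775 mm from the base axis. Payload 14.6 kg.
Tool frame: the origin (TCP) lies between the finger pads; the fingertips stand 19 mm ahead of it and the grasp point (between the pads) is the TCP (manip.tcp_to_tips is the distance from the TCP to the fingertips, in mm); x points along the fingers, z is the direction in which the jaws open and shut, and the axes are right-handed (so a half turn about x gives the same grasp; the last joint's range is limited). The gripper opens to 94 mm and grips with 3 to 60 N. Pads are 16 mm wide; open, the fingers measure 119 mm over their backs; the gripper's body (75 mm by 177 mm) begins 78 mm behind the grasp point.
Start: joints at [-1.168, 0.3, 1.521, -0, 1.321, -0.067], TCP at [248.981, -490.406, 224.446] pointing down, gripper open.
Joint ranges: [-3.03, 3.03], [-0.79, 2.21], [0.23, 2.52], [-1.04, 4.18], [0, 3.07], [-2.55, 2.55]. Speed limits (rad/s): [2.22, 2.22, 2.57, 3.14, 3.14, 3.14].

## Interface

Orientations are given as [roll, pitch, yaw] about the fixed x, y, z axes, in that order (R = Rz(yaw) Ry(pitch) Rx(roll)).
In Python, from cell import manip gives the robot as it stands.
- The arm moves only by the tool jog_arm, never from a script. Its argument "moves" is a list that holds one entry, the list of rows, each a list of 6 numbers: the shift along the world's x, y, z in mm, then the turn, a rotation vector about the world's x, y, z in degrees. In form: [[[dx, dy, dz, wx, wy, wz], ...]]. A call has 1 to 5 rows; each row shifts and turns the pose as measured when the row begins; what a row does not reach is not made up. A row lasts 1/10 s, in which the tool goes at most 50 mm and 8.59 degrees, less where a joint would pass 70% of its speed; a pose out of reach is approached as far as the arm can. A call is refused whole if a number of a shift passes 50 or a number of a turn 8.59, either way. A call with a gripper value outside its range is refused whole. "gripper" is the opening, from -1 (shut) to 1 (fully open), set as the call begins (left out, the last holds). The fingers move at their own pace and stop on an object; "squeeze" is the grip in N (left out, the last holds). Time passes only in rows, so rows that do not move let the fingers close. It gives the time, the measured TCP pose, the force and the opening at its end, in the units of the state.
- manip.read_state(): the state, without advancing time (a new reading comes with each control period).
- manip.camera(name): name is "scene" or "side" or "wrist"; returns (picture, depth): 480x640x3 uint8, blue, green, red; 480x640 float32, mm along the optical axis (not along the pixel's ray), 0 where there is no reading.
- manip.camera_params(name): a dict with "fx", "fy", "cx", "cy" (pixels), "rvec" (rotation vector, rad) and "tvec" (3), from world to camera coordinates, as OpenCV has them. Camera axes: x right, y down, z forward; pixel columns grow to the right and rows downward; lengths in mm; the calibration is good to about 2 mm. A picture is of the moment at which its call begins: read the wrist's pose just before it. camera_params takes no time and is no camera call; for the wrist camera it gives the pose at the moment of the call.
- manip.sign_off(): hands the job in, once; it reports no verdict.
The state is a dict: "clock": time; "joints": joint angles; "qd": joint speeds; "effort": joint torques, N m; "eef_pos": TCP position; "eef_rot": TCP orientation; "wrist_force": force on the tool from outside, world axes, zero at the start; "moment": the same for the moment, N m; "finger_gap": finger opening in mm.
Only numpy, scipy, OpenCV 4.12 (cv2) and the standard library are available. Lean on these libraries where they do the work, as an engineer would, in place of code of your own. Each camera call takes 0.05 s, during which the arm holds its last target. There are 200 camera calls.

## Task

The grey food-scrap caddy on the chopping board is empty, its latch is already slid open, and it needs a wash: lift off its lid and set it handle up on the steel drying tray, then draw the inner tub out and stand it upright on the tray too, with the lid and tub side by side and flat on the tray's floor. Set both down gently rather than dropping them, and do not disturb the scraper, the whisk or the sugar pot.

Things in the scene. Friction and masses are not known exactly. Their poses are not given: they have to be found in the camera images.
- board: Pale birch chopping board, 340 (x) x 360 (y) x 20 mm thick, fixed flat on the bench to the robot's left or right. Origin: centre of its underside.
- tray: Low stainless drying tray, 230 (x) x 350 (y) mm, fixed flat on the bench on the other side from the board. Floor 5 mm thick, rim 5 mm wide and 14 mm high in all, so the clear flat floor is 220 x 340 mm. Empty at the start. Origin: centre of its underside; z up.
- caddy: Outer bin of the grey rectangular plastic caddy, open-topped, 130 (x) x 100 (y) x 70 mm high, walls and floor 5 mm; stands on the board and cannot be moved. A steel latch, fixed open, projects 11 mm from its +x wall below the rim. Origin: centre of its underside; z up. At the start the tub stands in it and the lid covers the tub.
- lid: Grey plastic lid, a deep rectangular cap open underneath: 130 (x) x 100 (y) x 62 mm high, walls 5 mm, top 6 mm; about 0.25 kg. Its lower edge rests loosely on the caddy's rim (70 mm above the caddy's underside), over the tub's top with 4 mm play all round; lift it straight up 55 mm or more to clear the tub's handle. Origin: centre of its lower, open edge; z up.
- lid_handle (a point): Centre of the grip bar on the lid, 90 mm above the lid's origin; same axes as the lid. The bar is 70 mm long along the lid's x, 14 mm wide (y), 12 mm high, on a post near each end, with 22 mm free height between it and the lid's top.
- tub: Inner tub, stainless steel, open-topped: 112 (x) x 82 (y) mm, walls and floor 4 mm, wall height 82 mm; about 0.3 kg. Stands loosely on the caddy's floor (5 mm above the caddy's underside), 4 mm play all round, hidden by the lid at the start; lift it straight up 75 mm or more to clear the caddy. Origin: centre of its underside; z up.
- tub_handle (a point): Centre of the tub's carrying bar, 108 mm above the tub's origin; same axes as the tub. The bar spans the tub from end to end along its x: 112 mm long, 14 mm wide (y), 12 mm high, with 20 mm free height between it and the tub's rim.
- scraper: Bystander: yellow silicone scraper lying on the board, 235 mm long along its x, blade 50 mm wide at +x, 12 mm high. Origin: its underside, near mid-length.
- whisk: Bystander: stainless whisk lying on the board, 250 mm long along its x, head 52 mm wide at +x, 46 mm high. Origin: its underside, at mid-length.
- sugar_pot: Bystander: white ceramic sugar pot with its lid on, 82 mm in diameter, 98 mm high, standing on the board's far part. Origin: centre of its underside.
There are look-alikes about, which are no part of the job. Leave any orange or turquoise look-alike of the lid alone.

How it is judged:
By the outcome, as a careful person would: the job done as asked, in the order asked, and still so for the second after the job is handed in, with the robot touching nothing.
It also fails if it takes over 64 s, if anything falls off the work surface, if the arm or the gripper's body presses on something with over 40 N, if the wrist force passes 120 N, or if a joint passes its speed limit or range.

## Working session

There is one attempt and no reset: what is moved stays moved. The work goes in short steps, Python scripts to look and compute and a tool call to move; the robot and the scene stay as the last step left them, time stands still between calls to the robot, and variables do not carry over. Pictures are saved under pics/ and viewed, about 8 in all and at most 12, crops included, and the job is handed in when it is done.

Besides the shell and the picture viewer there is one more tool, called after "Emit:" as name([rows], argument=value, ...), one row to a line, values as JSON. jog_arm: Moves the arm, as the interface text tells. Its arguments: {"type":"object","properties":{"moves":{"type":"array","items":{"type":"array","items":{"type":"array","items":{"type":"number"}}}},"gripper":{"type":"number"},"squeeze":{"type":"number"}},"required":["moves"]}

```bash
mkdir -p pics; cat > h.py <<'E'
from cell import manip
import numpy as np, cv2
def snap(n,name):
    p=manip.camera_params(n); im,d=manip.camera(n); cv2.imwrite(f'pics/{name}.png',im)
    np.savez(f'pics/{name}.npz',im=im,d=d,rvec=p['rvec'],tvec=p['tvec'],k=[p['fx'],p['fy'],p['cx'],p['cy']]); return world(name)
def world(name):
    z=np.load(f'pics/{name}.npz'); d=z['d']; fx,fy,cx,cy=z['k']; v,u=np.mgrid[:480,:640]
    P=np.stack([(u-cx)/fx*d,(v-cy)/fy*d,d],-1); R=cv2.Rodrigues(z['rvec'])[0]
    W=(P-z['tvec'].reshape(3))@R; W[d==0]=np.nan; return z['im'],W
E
python3 - <<'E'
from h import *
s=manip.read_state(); print({k:np.round(v,3) for k,v in s.items()})
for n in ('scene','side'): snap(n,n+'0')
E
```

```text
{'clock': np.float64(0.0), 'joints': array([-1.168,  0.3  ,  1.522, -0.   ,  1.321, -0.067]), 'qd': array([ 0.   , -0.001, -0.001, -0.001, -0.   , -0.002]), 'effort': array([-1.0000e-03, -5.3181e+01, -3.5274e+01,  7.1000e-02,  2.4000e-02,
       -0.0000e+00]), 'eef_pos': array([ 248.892, -490.192,  223.882]), 'eef_rot': array([3.093, 1.57 , 1.992]), 'wrist_force': array([0.49 , 0.421, 0.176]), 'moment': array([ 0.014,  0.029, -0.033]), 'finger_gap': np.float64(94.22)}
```

View pics/scene0.png

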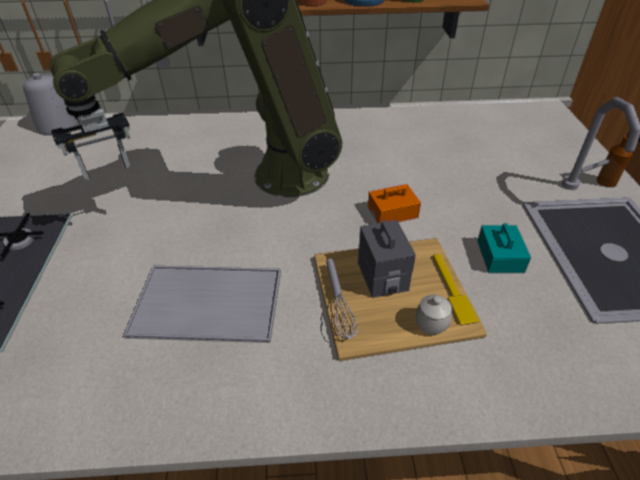

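View pics/side0.png

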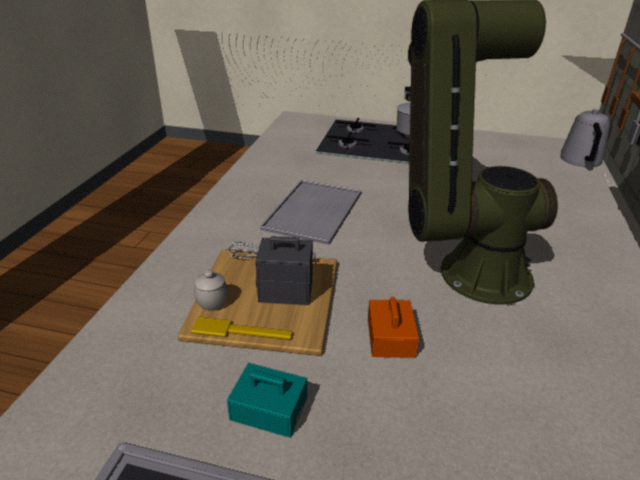

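The scene view shows the grey caddy with its lid at (386,255), latch towards +x at (392,285), and the tray at (205,303). The whisk is at (340,300), the scraper at (455,290) and the sugar pot at (434,315). Two other things could be taken for the lid: orange at (394,203) and turquoise at (503,247), both standing on the bench. I choose the grey one on the board.

```bash
python3 - <<'E'
from h import *
for n in ('scene0','side0'):
    im,W=world(n); X,Y,Z=W[...,0],W[...,1],W[...,2]
    reg=(abs(X-450)<230)&(Y>20)&(Y<450)
    hsv=cv2.cvtColor(im,cv2.COLOR_BGR2HSV); grey=hsv[...,1]<70
    print(n)
    def rect(m,t):
        m=cv2.morphologyEx(m.astype(np.uint8),cv2.MORPH_OPEN,np.ones((2,2)))
        k,l,st,_=cv2.connectedComponentsWithStats(m)
        for i in range(1,k):
            if st[i,4]<25: continue
            p=W[l==i]; r=cv2.minAreaRect(p[:,:2].astype(np.float32)); v,u=np.argwhere(l==i).mean(0)
            print(t,st[i,4],'px',int(u),int(v),'c',np.round(r[0],1),'sz',np.round(r[1],1),'a',round(r[2],1),'z',np.round(np.percentile(p[:,2],[5,50,95]),1))
    rect(reg&grey&(Z>144)&(Z<158),'lidtop')
    rect(reg&grey&(Z>170),'handle')
    rect((Z>10)&(Z<40)&(Y>-400)&(Y<-20)&(X>250)&(X<650)&(Z<25),'trayrim')
    rect((Z>3)&(Z<12)&(Y>-400)&(Y<-20)&(X>250)&(X<650)&(Z<25),'trayfloor')
    rect(reg&(Z>14)&(Z<26),'board')
    rect(reg&(Z>75)&(Z<130),'obj75-130')
z=cv2.imread('pics/scene0.png'); cv2.imwrite('pics/crop1.png',cv2.resize(z[200:360,300:500],None,fx=4,fy=4,interpolation=cv2.INTER_CUBIC)[:600])
E
```

```text
scene0
lidtop 1375 px 387 243 c [429.9 260.1] sz [ 92.9 314.9] a 52.6 z [nan nan nan]
handle 32 px 292 29 c [234.2  31.8] sz [ 8.5 14.4] a 55.9 z [nan nan nan]
handle 35 px 303 65 c [226.4  51.7] sz [ 3.9 20.3] a 36.9 z [nan nan nan]
handle 32 px 299 132 c [234.6  35.8] sz [ 7.5 15.4] a 19.5 z [nan nan nan]
handle 337 px 310 153 c [223.4  61. ] sz [11.1 46.3] a 27.3 z [nan nan nan]
handle 151 px 388 232 c [500.6 241.6] sz [93.2 30.5] a 8.0 z [nan nan nan]
trayrim 36 px 182 267 c [ 434.5 -299.5] sz [37.5  7.6] a 89.0 z [ 3.9 11.1 15.1]
trayrim 31 px 150 274 c [ 450.8 -379.7] sz [ 3.8 53. ] a 84.6 z [ 4.4  8.6 14.7]
trayrim 49 px 257 269 c [454.9 -95.4] sz [57.3  5.9] a 81.8 z [ 4.8 10.5 13.9]
trayrim 59 px 277 276 c [489.  -48.7] sz [25.7 76.9] a 85.0 z [-2.1  8.5 14.6]
trayrim 26 px 275 300 c [562.6 -45.6] sz [ 2.1 48.6] a 81.8 z [-0.7  8.8 14. ]
trayrim 31 px 134 314 c [ 586.  -394.7] sz [ 3.5 39.2] a 82.7 z [ 3.   8.8 13. ]
trayfloor 6698 px 206 301 c [ 535.9 -215.7] sz [343.3 199.9] a 82.1 z [nan nan nan]
board 25 px 374 213 c [259.  251.3] sz [52.9  5.2] a 11.5 z [15.3 20.  30.2]
[... 1051 characters left out ...]
 28 px 333 235 c [449.2 -78.9] sz [70.3  3.5] a 84.2 z [ 1.3  6.3 15.2]
trayrim 84 px 310 237 c [512.6 -41.8] sz [ 10.3 112.2] a 82.9 z [ 5.  11.7 15.6]
trayfloor 2930 px 316 210 c [ 523.5 -215. ] sz [332.7 203.2] a 78.6 z [nan nan nan]
board 47 px 248 253 c [621.9 185.7] sz [ 37.1 197.9] a 22.5 z [nan nan nan]
board 6586 px 276 310 c [542.8 246.9] sz [314.1 378.5] a 6.5 z [nan nan nan]
board 64 px 381 351 c [238.2 380.1] sz [38.4  5.1] a 14.1 z [nan nan nan]
obj75-130 973 px 284 278 c [515.9 190.9] sz [127.7 196. ] a 10.6 z [nan nan nan]
obj75-130 479 px 213 284 c [656.5 294.9] sz [ 45.5 141.3] a 0.9 z [ 74.   94.5 114.5]
obj75-130 129 px 393 307 c [nan nan] sz [0. 0.] a 0.0 z [nan nan nan]
```

View pics/crop1.png

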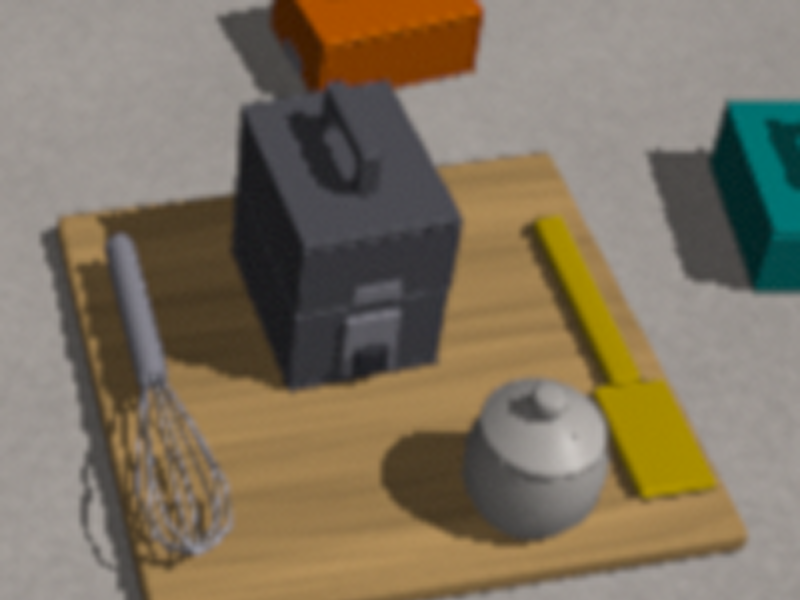

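The crop confirms the grey lid: grip bar along the lid's length, latch on the +x face, whisk to its left, and scraper and pot to its right. Next I'll refine the poses.

```bash
cat >> h.py <<'E'
def fitrect(p,L,B,lo=None):
    # fit rectangle of known size LxB to xy points: max inliers (few outliers), yaw near 0
    from scipy.optimize import minimize
    p=p[np.isfinite(p).all(1)][:,:2]; best=None
    for a in np.radians(np.arange(-40,40,.5)):
        c,s=np.cos(a),np.sin(a); q=p@np.array([[c,-s],[s,c]])
        l,h=np.percentile(q,[1,99],axis=0)
        m=(l+h)/2; e=np.prod(h-l)
        if best is None or e<best[0]: best=(e,np.degrees(a),m@np.array([[c,s],[-s,c]]),h-l)
    return round(best[1],1),np.round(best[2],1),np.round(best[3],1)
E
python3 - <<'E'
from h import *
def box(s,c):
    u0,v0,u1,v1=c; m=np.zeros((480,640),bool); m[v0:v1,u0:u1]=1; return m
for n,hb,tb in (('scene0',(355,215,420,300),(120,260,290,345)),('side0',(250,230,320,310),(255,175,365,245))):
    im,W=world(n); Z=W[...,2]; b=box(0,hb)
    print(n)
    for t,m in (('handle',b&(Z>181)&(Z<190)),('handle2',b&(Z>172)&(Z<192)),('lidtop',b&(Z>148)&(Z<157)),('floor',box(0,tb)&(Z>2)&(Z<8)),('tray',box(0,tb)&(Z>8)&(Z<20))):
        print(t,m.sum(),fitrect(W[m],0,0),np.round(np.median(Z[m]),1))
s=manip.read_state()
from scipy.spatial.transform import Rotation as R
print(np.round(R.from_euler('xyz',s['eef_rot']).as_matrix(),3))
p=manip.camera_params('wrist'); Rw=cv2.Rodrigues(np.array(p['rvec']))[0]
print('wristcam pos',-Rw.T@np.array(p['tvec']).ravel(),Rw.round(2).tolist(),p['fx'])
E
```

```text
scene0
handle 119 (np.float64(9.5), array([511.9, 235.2]), array([68.4, 13.5])) 185.6
handle2 152 (np.float64(9.5), array([512.7, 235.3]), array([69.6, 13.5])) 185.0
lidtop 1313 (np.float64(10.0), array([512.2, 235.2]), array([128. ,  98.6])) 152.0
floor 8709 (np.float64(-6.0), array([ 542.2, -228.8]), array([252.2, 396.5])) 4.7
tray 1382 (np.float64(-6.0), array([ 554.3, -219.8]), array([231.5, 348.8])) 11.6
side0
handle 138 (np.float64(13.0), array([507.3, 235.8]), array([68.5, 18.3])) 186.2
handle2 199 (np.float64(11.5), array([507.3, 236.1]), array([69.8, 18. ])) 184.5
lidtop 1099 (np.float64(10.0), array([506.7, 237.1]), array([127.3,  99.1])) 153.7
floor 3910 (np.float64(13.5), array([ 573.5, -245.2]), array([374.3, 458.1])) 5.0
tray 1597 (np.float64(-6.5), array([ 549.9, -219.6]), array([230.9, 353.7])) 9.7
[[-0.     0.892  0.453]
 [ 0.001  0.453 -0.892]
 [-1.     0.    -0.001]]
wristcam pos [ 324.46553988 -452.90395814  383.30664396] [[0.45, -0.89, -0.0], [-0.85, -0.43, 0.29], [-0.26, -0.13, -0.96]] 413.74218661339984
```

Emit:
jog_arm([
  [[16, 45, 8, 0, 0, -4], [16, 45, 8, 0, 0, -4], [16, 45, 8, 0, 0, -4], [16, 45, 8, 0, 0, -4], [16, 45, 8, 0, 0, -1]],
], gripper=0.2, squeeze=30)

```text
clock: 0.6
eef_pos: [327.5, -260.3, 260.9]
eef_rot: [-2.922, 1.563, 1.944]
wrist_force: [2.3, -0.5, -0.4]
finger_gap: 57.9
```

Emit:
jog_arm([
  [[16, 46, 4, 0, 0, 0], [16, 46, 4, 0, 0, 0], [16, 46, 4, 0, 0, 0], [16, 46, 4, 0, 0, 0], [16, 46, 4, 0, 0, 0]],
])

```text
clock: 1.1
eef_pos: [406.6, -23.9, 282.0]
eef_rot: [-3.102, 1.564, 1.762]
wrist_force: [0.8, 0.1, -0.3]
finger_gap: 56.4
```

Emit:
jog_arm([
  [[16, 46, 0, 0, 0, 0], [16, 46, 0, 0, 0, 0], [16, 46, 0, 0, 0, 0], [16, 46, 0, 0, 0, 0], [16, 46, 0, 0, 0, 0]],
])

```text
clock: 1.6
eef_pos: [485.9, 213.4, 282.2]
eef_rot: [3.002, 1.564, 1.584]
wrist_force: [0.9, -1.4, 0.2]
finger_gap: 56.6
```

```bash
cat >> h.py <<'E'
def st():
    from scipy.spatial.transform import Rotation as R
    s=manip.read_state(); M=R.from_euler('xyz',s['eef_rot']).as_matrix()
    print('t',round(float(s['clock']),2),'pos',np.round(s['eef_pos'],1),'jawang',round(float(np.degrees(np.arctan2(M[1,2],M[0,2]))),1),'x',np.round(M[:,0],3),'F',np.round(s['wrist_force'],1),'gap',s['finger_gap'],'q',np.round(s['joints'],2))
E
python3 -c "from h import *;st()"
```

```text
t 1.6 pos [485.9 213.4 282.2] jawang -81.3 x [-0.     0.006 -1.   ] F [ 0.9 -1.4  0.2] gap 56.569075770915376 q [0.34 0.22 1.49 0.01 1.43 1.76]
```

Emit:
jog_arm([
  [[23, 22, 0, 0, 0, 1.3], [0, 0, 0, 0, 0, 0], [0, 0, 0, 0, 0, 0]],
])

```text
clock: 1.9
eef_pos: [509.1, 241.5, 279.5]
eef_rot: [-2.664, 1.564, 2.23]
wrist_force: [0.1, -0.9, -0.2]
finger_gap: 56.4
```

```bash
python3 - <<'E'
from h import *
st(); im,W=snap('wrist','w1'); Z=W[...,2]; xy=(abs(W[...,0]-510)<110)&(abs(W[...,1]-236)<90)
hsv=cv2.cvtColor(im,cv2.COLOR_BGR2HSV)
for t,m in (('handle',xy&(Z>180)&(Z<190)),('lidtop',xy&(Z>147)&(Z<157))):
    print(t,m.sum(),fitrect(W[m],0,0),np.median(Z[m]))
E
```

```text
t 1.9 pos [509.1 241.5 279.5] jawang -79.6 x [-0.004  0.005 -1.   ] F [ 0.1 -0.9 -0.2] gap 56.42348320599906 q [0.38 0.3  1.4  0.01 1.45 1.76]
handle 2167 (np.float64(9.5), array([510.8, 234.9]), array([67.6, 13.6])) 184.7315186729144
lidtop 20758 (np.float64(9.0), array([510.6, 235.2]), array([126.9,  97.3])) 151.03793043268166
```

View pics/w1.png

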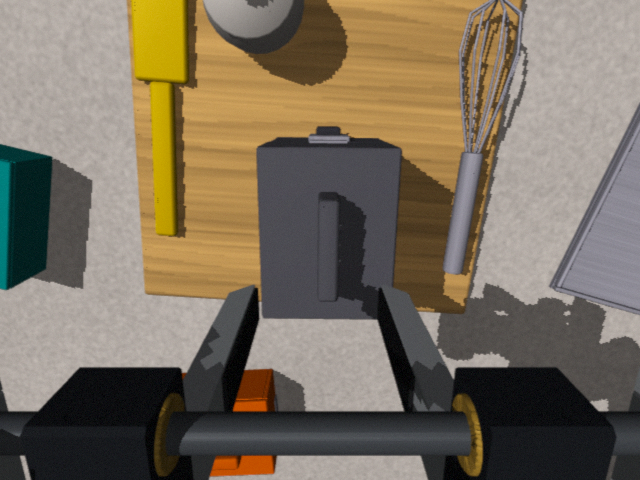

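The wrist view shows the grey lid at (328,230), its bar at (328,247) centred between the fingers. The whisk at (465,210) and scraper at (165,160) are well clear. The bar is at (510.6, 235), yaw 9.5°, z 185 on top as expected. Descending.

Emit:
jog_arm([
  [[1, -6, 0, 0, 0, -0.8], [0, 0, -35, 0, 0, 0], [0, 0, -30, 0, 0, 0], [0, 0, -15, 0, 0, 0], [0, 0, 0, 0, 0, 0]],
])

```text
clock: 2.45
eef_pos: [509.3, 229.0, 199.8]
eef_rot: [2.931, 1.564, 1.518]
wrist_force: [0.4, -0.3, 0.6]
finger_gap: 56.3
```

Emit:
jog_arm([
  [[1, 5, -8, 0, 0, 0], [0, 0, -7, 0, 0, 0], [0, 0, 0, 0, 0, 0], [0, 0, 0, 0, 0, 0]],
])

```text
clock: 2.85
eef_pos: [511.2, 233.1, 187.0]
eef_rot: [2.489, 1.562, 1.073]
wrist_force: [-0.2, -0.1, 0.3]
finger_gap: 56.0
```

```bash
python3 -c "from h import *;st()"
```

```text
t 2.85 pos [511.2 233.1 187. ] jawang -81.1 x [ 0.004  0.008 -1.   ] F [-0.2 -0.1  0.3] gap 55.97367631783694 q [0.36 0.35 1.54 0.01 1.24 1.77]
```

Emit:
jog_arm([
  [[0, 2, -6, 0, 0, 0.8], [0, 0, 0, 0, 0, 0], [0, 0, 0, 0, 0, 0]],
])

```text
clock: 3.15
eef_pos: [511.5, 235.5, 181.4]
eef_rot: [2.394, 1.561, 0.994]
wrist_force: [0.9, 0.5, 0.0]
finger_gap: 56.0
```

Emit:
jog_arm([
  [[0, 0, 0, 0, 0, 0], [0, 0, 0, 0, 0, 0], [0, 0, 0, 0, 0, 0], [0, 0, 0, 0, 0, 0], [0, 0, 0, 0, 0, 0]],
], gripper=-1)

```text
clock: 3.65
eef_pos: [511.6, 235.6, 181.7]
eef_rot: [2.367, 1.56, 0.966]
wrist_force: [0.1, 0.3, 1.0]
finger_gap: 19.6
```

Emit:
jog_arm([
  [[0, 0, 0, 0, 0, 0], [0, 0, 0, 0, 0, 0], [0, 0, 0, 0, 0, 0]],
])

```text
clock: 3.95
eef_pos: [511.6, 235.6, 181.7]
eef_rot: [2.365, 1.56, 0.964]
wrist_force: [1.3, 0.0, 0.3]
finger_gap: 14.0
```

```bash
python3 -c "from h import *;st()"
```

```text
t 3.95 pos [511.6 235.6 181.7] jawang -80.2 x [ 0.006  0.009 -1.   ] F [1.3 0.  0.3] gap 13.962412194255906 q [0.36 0.36 1.54 0.01 1.23 1.76]
```

Emit:
jog_arm([
  [[0, 0, 4, 0, 0, 0], [0, 0, 8, 0, 0, 0], [0, 0, 15, 0, 0, 0], [0, 0, 20, 0, 0, 0], [0, 0, 20, 0, 0, 0]],
], squeeze=40)

```text
clock: 4.45
eef_pos: [510.2, 235.0, 249.5]
eef_rot: [2.94, 1.564, 1.539]
wrist_force: [-0.6, -0.3, -2.0]
finger_gap: 13.7
```

Emit:
jog_arm([
  [[0, 0, 15, 0, 0, 0], [0, 0, 10, 0, 0, 0], [0, 0, 0, 0, 0, 0], [0, 0, 0, 0, 0, 0]],
])

```text
clock: 4.85
eef_pos: [510.5, 235.1, 279.2]
eef_rot: [2.484, 1.562, 1.084]
wrist_force: [0.2, 0.1, -1.7]
finger_gap: 13.4
```

```bash
python3 - <<'E'
from h import *
st(); snap('scene','s1'); z=cv2.imread('pics/s1.png'); cv2.imwrite('pics/s1c.png',cv2.resize(z[120:360,240:540],None,fx=2,fy=2))
E
```

```text
t 4.85 pos [510.5 235.1 279.2] jawang -80.2 x [ 0.004  0.008 -1.   ] F [ 0.2  0.1 -1.7] gap 13.376851738808343 q [0.36 0.29 1.41 0.01 1.44 1.76]
```

View pics/s1c.png

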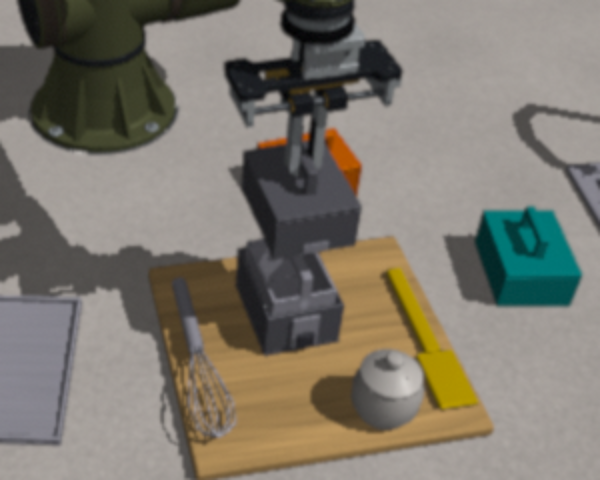

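The lid is up in the gripper at crop (300,190), the tub's handle is clear below it at (305,285), and the bystanders haven't moved. Carrying the lid to the far end of the tray, target (542, -304), jaw angle -96.5°.

Emit:
jog_arm([
  [[3, -20, 0, 0, 0, 0], [3, -35, 0, 0, 0, -2], [3, -45, 0, 0, 0, -3], [3, -45, 0, 0, 0, -3], [3, -45, 0, 0, 0, -3]],
])

```text
clock: 5.4
eef_pos: [523.5, 43.4, 274.4]
eef_rot: [-2.944, 1.563, 1.748]
wrist_force: [0.8, 0.1, -1.3]
finger_gap: 13.8
```

Emit:
jog_arm([
  [[3, -45, 0, 0, 0, -3], [3, -45, 0, 0, 0, -2], [3, -45, 0, 0, 0, 0], [3, -45, 0, 0, 0, 0], [3, -45, 0, 0, 0, 0]],
])

```text
clock: 5.9
eef_pos: [536.2, -190.8, 270.5]
eef_rot: [-2.431, 1.56, 2.168]
wrist_force: [0.5, 0.6, -1.1]
finger_gap: 14.1
```

Emit:
jog_arm([
  [[2, -35, 0, 0, 0, 0], [0, -20, 0, 0, 0, 0], [0, 0, 0, 0, 0, 0], [0, 0, 0, 0, 0, 0]],
])

```text
clock: 6.3
eef_pos: [536.3, -253.0, 265.7]
eef_rot: [-2.223, 1.554, 2.371]
wrist_force: [-0.3, 0.3, -2.0]
finger_gap: 13.4
```

```bash
python3 -c "from h import *;st()"
```

```text
t 6.3 pos [ 536.3 -253.   265.7] jawang -96.8 x [-0.012  0.012 -1.   ] F [-0.3  0.3 -2. ] gap 13.413176783982252 q [-0.5   0.38  1.32  0.    1.46  1.18]
```

Emit:
jog_arm([
  [[3, -25, 0, -0.4, -0.4, 0], [3, -25, 0, -0.3, -0.3, 0], [0, 0, -30, 0, 0, 0], [0, 0, -30, 0, 0, 0], [0, 0, 0, 0, 0, 0]],
])

```text
clock: 6.8
eef_pos: [543.5, -298.7, 203.5]
eef_rot: [2.719, 1.57, 1.035]
wrist_force: [-0.5, 0.9, -1.9]
finger_gap: 13.5
```

Emit:
jog_arm([
  [[0, 0, 0, 0, 0, 0], [0, 0, 0, 0, 0, 0]],
])

```text
clock: 7.0
eef_pos: [544.3, -297.2, 205.6]
eef_rot: [1.538, 1.57, -0.144]
wrist_force: [-0.3, -0.0, -3.2]
finger_gap: 13.9
```

```bash
python3 - <<'E'
from h import *
st()
for n in ('scene','side'):
    im,W=snap(n,n+'2'); X,Y,Z=W[...,0],W[...,1],W[...,2]
    m=(X>440)&(X<660)&(Y>-370)&(Y<-230); M=m&(Z<130)&(Z>60)
    zz=np.histogram(Z[m&(Z>60)&(Z<260)],bins=np.arange(60,270,10)); print(n,zz[0])
    t=st_=None
    hz=manip.read_state()['eef_pos'][2]-91.5+62
    q=m&(abs(Z-hz)<5); print(hz,q.sum(),fitrect(W[q],0,0),np.median(Z[q]))
    P=W[q]; A=np.c_[P[:,:2],np.ones(len(P))]; print('plane',np.linalg.lstsq(A,P[:,2],rcond=None)[0])
E
```

```text
t 7.0 pos [ 544.3 -297.2  205.6] jawang -96.4 x [ 0.001 -0.    -1.   ] F [-0.3 -0.  -3.2] gap 13.861983824439145 q [-0.56  0.47  1.33  0.    1.34  1.12]
scene [   0    0    0    0    1  100  197  206  197  204  226 1379   34   52
  116   90   61   61   64   65]
176.59971881947143 1361 (np.float64(-6.0), array([ 545., -296.]), array([127.7,  98.4])) 175.5221110537434
plane [-6.48799698e-03 -1.64232158e-03  1.78709363e+02]
side [  0   0   0   0   0  39 125 128 131 126 131 439  91  35  62  51  29  30
  29  22]
176.55268283794803 474 (np.float64(-5.5), array([ 539.7, -294.5]), array([129.3, 103. ])) 177.9583409123603
plane [-4.12466410e-03 -1.74689307e-02  1.74923758e+02]
```

Emit:
jog_arm([
  [[-1, -6, -20, 0, 0, 0], [0, 0, -25, 0, 0, 0], [0, 0, -20, 0, 0, 0], [0, 0, -10, 0, 0, 0], [0, 0, 0, 0, 0, 0]],
])

```text
clock: 7.6
eef_pos: [545.4, -304.2, 135.0]
eef_rot: [1.158, 1.559, -0.524]
wrist_force: [0.3, 0.1, -1.7]
finger_gap: 13.9
```

Emit:
jog_arm([
  [[0, 0, -6, 0, 0, 0], [0, 0, 0, 0, 0, 0], [0, 0, 0, 0, 0, 0]],
])

```text
clock: 7.9
eef_pos: [546.5, -304.7, 131.6]
eef_rot: [1.148, 1.555, -0.533]
wrist_force: [-0.1, -0.7, -1.0]
finger_gap: 13.9
```

```bash
python3 -c "from h import *;st()"
```

```text
t 7.9 pos [ 546.5 -304.7  131.6] jawang -96.3 x [ 0.014 -0.008 -1.   ] F [-0.1 -0.7 -1. ] gap 13.862119177956293 q [-0.57  0.54  1.4   0.    1.18  1.11]
```

Emit:
jog_arm([
  [[-2, 0, -12, 0.5, 0.8, 0], [0, 0, -10, 0, 0, 0], [0, 0, -5, 0, 0, 0], [0, 0, 0, 0, 0, 0], [0, 0, 0, 0, 0, 0]],
])

```text
clock: 8.4
eef_pos: [544.4, -304.8, 102.6]
eef_rot: [-2.286, 1.569, 2.316]
wrist_force: [0.3, 0.3, -2.1]
finger_gap: 13.6
```

```bash
python3 -c "from h import *;st()"
```

```text
t 8.4 pos [ 544.4 -304.8  102.6] jawang -96.3 x [-0.001  0.001 -1.   ] F [ 0.3  0.3 -2.1] gap 13.635450218899743 q [-0.57  0.58  1.42  0.    1.15  1.11]
```

Emit:
jog_arm([
  [[0, 0, -4, 0, 0, 0], [0, 0, 0, 0, 0, 0], [0, 0, 0, 0, 0, 0]],
])

```text
clock: 8.7
eef_pos: [544.6, -304.9, 98.7]
eef_rot: [-2.554, 1.57, 2.048]
wrist_force: [-0.1, -0.6, -1.8]
finger_gap: 13.7
```

Emit:
jog_arm([
  [[0, 0, -1.5, 0, 0, 0], [0, 0, 0, 0, 0, 0], [0, 0, 0, 0, 0, 0]],
])

```text
clock: 9.0
eef_pos: [544.7, -305.0, 97.5]
eef_rot: [2.905, 1.57, 1.224]
wrist_force: [2.0, -0.5, -1.8]
finger_gap: 13.9
```

```bash
python3 -c "from h import *;st()"
```

```text
t 9.0 pos [ 544.7 -305.    97.5] jawang -96.3 x [ 0.  0. -1.] F [ 2.  -0.5 -1.8] gap 13.896738369049675 q [-0.57  0.59  1.42  0.    1.14  1.11]
```

Emit:
jog_arm([
  [[0, 0, -1, 0, 0, 0], [0, 0, 0, 0, 0, 0]],
])

```text
clock: 9.2
eef_pos: [544.8, -305.2, 97.0]
eef_rot: [1.516, 1.57, -0.165]
wrist_force: [-0.2, 0.3, -1.5]
finger_gap: 13.6
```

Emit:
jog_arm([
  [[0, 0, -0.7, 0, 0, 0], [0, 0, 0, 0, 0, 0]],
])

```text
clock: 9.4
eef_pos: [544.7, -305.2, 96.9]
eef_rot: [1.341, 1.57, -0.341]
wrist_force: [0.6, 0.2, -0.8]
finger_gap: 13.9
```

```bash
python3 -c "from h import *
for i in range(3): st()"
```

```text
t 9.4 pos [ 544.7 -305.2   96.9] jawang -96.3 x [ 0.001 -0.    -1.   ] F [ 0.6  0.2 -0.8] gap 13.858155575647329 q [-0.57  0.59  1.42  0.    1.13  1.11]
t 9.4 pos [ 544.7 -305.2   96.9] jawang -96.3 x [ 0.001 -0.    -1.   ] F [ 0.6  0.2 -0.8] gap 13.858155575647329 q [-0.57  0.59  1.42  0.    1.13  1.11]
t 9.4 pos [ 544.7 -305.2   96.9] jawang -96.3 x [ 0.001 -0.    -1.   ] F [ 0.6  0.2 -0.8] gap 13.858155575647329 q [-0.57  0.59  1.42  0.    1.13  1.11]
```

Emit:
jog_arm([
  [[0, 0, -1.5, 0, 0, 0], [0, 0, 0, 0, 0, 0]],
])

```text
clock: 9.6
eef_pos: [544.7, -305.3, 97.0]
eef_rot: [1.075, 1.57, -0.607]
wrist_force: [0.3, 0.6, -1.6]
finger_gap: 13.6
```

Emit:
jog_arm([
  [[0, 0, -1.5, 0, 0, 0], [0, 0, 0, 0, 0, 0]],
])

```text
clock: 9.8
eef_pos: [544.7, -305.5, 96.9]
eef_rot: [1.004, 1.569, -0.678]
wrist_force: [0.4, 0.6, -1.5]
finger_gap: 13.8
```

Emit:
jog_arm([
  [[0, 0, -3, 0, 0, 0], [0, 0, 0, 0, 0, 0]],
])

```text
clock: 10.0
eef_pos: [544.9, -305.8, 97.2]
eef_rot: [0.979, 1.567, -0.702]
wrist_force: [-0.3, -0.7, -1.6]
finger_gap: 13.2
```

```bash
python3 - <<'E'
from h import *
st()
im,W=snap('scene','s3'); X,Y,Z=W[...,0],W[...,1],W[...,2]
q=(X>440)&(X<660)&(Y>-370)&(Y<-230)&(Z>58)&(Z<75); print(q.sum(),fitrect(W[q],0,0),np.median(Z[q]))
cv2.imwrite('pics/s3c.png',cv2.resize(im[220:360,100:300],None,fx=4,fy=4,interpolation=cv2.INTER_CUBIC))
E
```

```text
t 10.0 pos [ 544.9 -305.8   97.2] jawang -96.3 x [ 0.003 -0.002 -1.   ] F [-0.3 -0.7 -1.6] gap 13.228762110147985 q [-0.57  0.59  1.42 -0.    1.13  1.11]
1348 (np.float64(-6.0), array([ 545.3, -304.5]), array([128.9,  98.4])) 67.00128807602867
```

View pics/s3c.png

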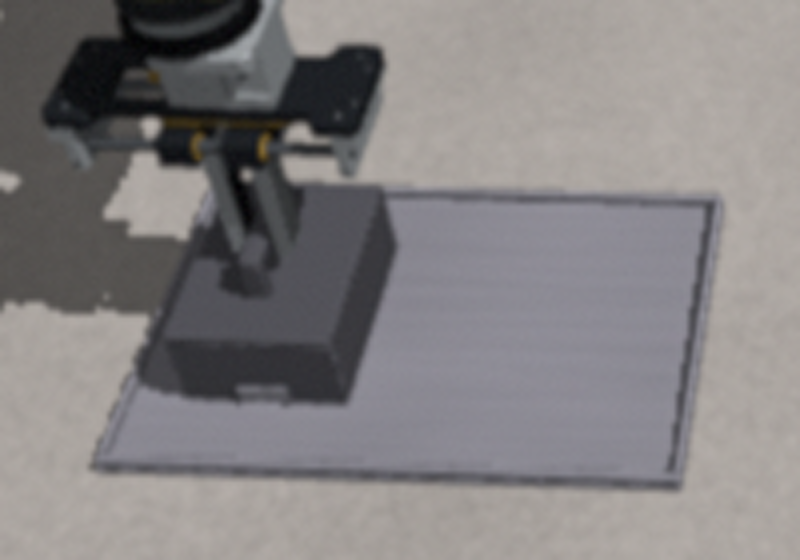

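The lid sits inside the tray at crop (270,300), clear of the rim, and its top is at z = 67.0 (5 + 62), so it rests on the floor. Releasing gently.

Emit:
jog_arm([
  [[0, 0, 0, 0, 0, 0], [0, 0, 0, 0, 0, 0], [0, 0, 0, 0, 0, 0], [0, 0, 0, 0, 0, 0]],
], gripper=0.1)

```text
clock: 10.45
eef_pos: [545.1, -305.7, 95.8]
eef_rot: [0.982, 1.567, -0.699]
wrist_force: [-0.7, -0.9, -0.3]
finger_gap: 41.9
```

Emit:
jog_arm([
  [[0, 0, 10, 0, 0, 0], [0, 0, 40, 0, 0, 0], [0, 0, 45, 0, 0, 0], [0, 0, 45, 0, 0, 0], [0, 0, 10, 0, 0, 0]],
])

```text
clock: 10.95
eef_pos: [543.3, -304.5, 251.3]
eef_rot: [-1.459, 1.57, -3.14]
wrist_force: [0.5, -0.3, 0.3]
finger_gap: 51.6
```

Emit:
jog_arm([
  [[-3, 45, 0, 0, 0, 3], [-3, 45, 0, 0, 0, 3], [-3, 45, 0, 0, 0, 3], [-3, 45, 0, 0, 0, 3], [-3, 45, 0, 0, 0, 3]],
])

```text
clock: 11.45
eef_pos: [526.3, -77.0, 254.3]
eef_rot: [0.967, 1.566, -0.451]
wrist_force: [0.5, 0.2, -1.4]
finger_gap: 51.3
```

Emit:
jog_arm([
  [[-3, 45, 0, 0, 0, 1], [-3, 45, 0, 0, 0, 0], [-3, 45, 0, 0, 0, 0], [-3, 45, 0, 0, 0, 0], [-3, 40, 0, 0, 0, 0]],
])

```text
clock: 11.95
eef_pos: [508.2, 152.2, 255.6]
eef_rot: [1.089, 1.565, -0.309]
wrist_force: [0.8, -0.4, -0.3]
finger_gap: 51.8
```

```bash
python3 -c "from h import *;st()"
```

```text
t 11.95 pos [508.2 152.2 255.6] jawang -80.1 x [ 0.005 -0.002 -1.   ] F [ 0.8 -0.4 -0.3] gap 51.81035156672279 q [ 0.22  0.23  1.54 -0.    1.37  1.62]
```

Emit:
jog_arm([
  [[1, 45, 0, 0, 0, 0], [1, 28, 0, 0, 0, 0], [0, 0, 0, 0, 0, 0], [0, 0, 0, 0, 0, 0]],
])

```text
clock: 12.35
eef_pos: [508.0, 232.6, 255.7]
eef_rot: [1.106, 1.566, -0.286]
wrist_force: [-0.2, -0.5, 0.3]
finger_gap: 51.5
```

```bash
python3 - <<'E'
from h import *
st()
a=world('scene0')[1]
im,W=snap('wrist','w4'); X,Y,Z=W[...,0],W[...,1],W[...,2]; xy=(abs(X-510)<90)&(abs(Y-235)<75)
for t,m in (('bar',xy&(Z>129)&(Z<145)),('rim+',xy&(Z>98)&(Z<116)),('caddyrim',xy&(Z>84)&(Z<95))):
    print(t,m.sum(),fitrect(W[m],0,0),np.median(Z[m]))
E
```

```text
t 12.35 pos [508.  232.6 255.7] jawang -79.7 x [ 0.005 -0.001 -1.   ] F [-0.2 -0.5  0.3] gap 51.529126415656 q [ 0.37  0.3   1.45 -0.    1.39  1.76]
bar 3030 (np.float64(10.5), array([510.6, 234.3]), array([108.2,  13.6])) 137.75774232949357
rim+ 2824 (np.float64(10.0), array([509.6, 234. ]), array([111.6,  81.6])) 105.64151453649697
caddyrim 3629 (np.float64(9.5), array([512.3, 234.2]), array([125.5,  99.4])) 88.6405437967647
```

View pics/w4.png

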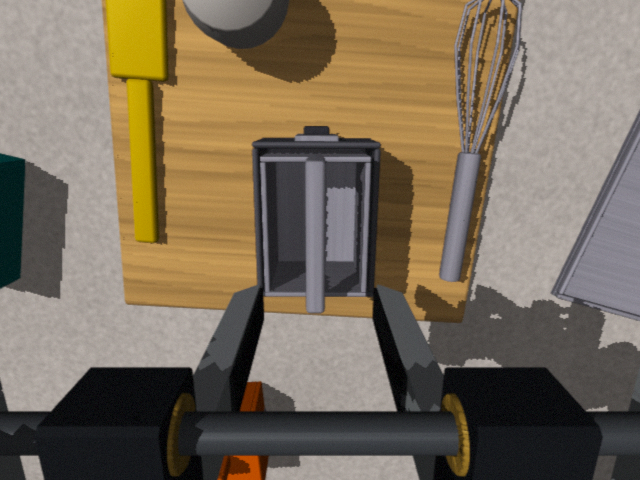

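The open caddy with the tub in it is at (317,225), its bar at (315,235) between the fingers. Measured bar: (510.6, 234.3), z 138 on top, yaw 10°. Descending to grasp it.

Emit:
jog_arm([
  [[2.5, 2, -30, 0, 0.3, 0], [0, 0, -30, 0, 0, 0], [0, 0, -20, 0, 0, 0], [0, 0, 0, 0, 0, 0], [0, 0, 0, 0, 0, 0]],
])

```text
clock: 12.9
eef_pos: [511.9, 228.8, 175.6]
eef_rot: [1.142, 1.568, -0.257]
wrist_force: [0.8, 0.6, 0.6]
finger_gap: 51.7
```

```bash
python3 -c "from h import *;st()"
```

```text
t 12.9 pos [511.9 228.8 175.6] jawang -80.2 x [ 0.003 -0.001 -1.   ] F [0.8 0.6 0.6] gap 51.719485011828816 q [ 0.36  0.37  1.55 -0.    1.22  1.76]
```

Emit:
jog_arm([
  [[-1, 6, -20, 0, 0, 0], [0, 0, -13, 0, 0, 0], [0, 0, 0, 0, 0, 0], [0, 0, 0, 0, 0, 0]],
])

```text
clock: 13.3
eef_pos: [513.0, 233.6, 146.6]
eef_rot: [1.563, 1.562, 0.162]
wrist_force: [-0.1, -0.7, 1.1]
finger_gap: 51.6
```

```bash
python3 -c "from h import *;st()"
```

```text
t 13.3 pos [513.  233.6 146.6] jawang -80.3 x [ 0.009  0.001 -1.   ] F [-0.1 -0.7  1.1] gap 51.61970650673109 q [ 0.36  0.4   1.58 -0.    1.16  1.76]
```

Emit:
jog_arm([
  [[-1, 0.8, -8, 0, 0.5, 0], [0, 0, -4, 0, 0, 0], [0, 0, 0, 0, 0, 0], [0, 0, 0, 0, 0, 0]],
])

```text
clock: 13.7
eef_pos: [512.7, 234.3, 135.6]
eef_rot: [2.422, 1.568, 1.021]
wrist_force: [-0.7, -0.0, -0.1]
finger_gap: 51.7
```

```bash
python3 -c "from h import *;st()"
```

```text
t 13.7 pos [512.7 234.3 135.6] jawang -80.3 x [ 0.001  0.002 -1.   ] F [-0.7 -0.  -0.1] gap 51.73393527223902 q [0.36 0.42 1.58 0.   1.14 1.76]
```

Emit:
jog_arm([
  [[-2, 0, -1.5, 0, 0, 0], [0, 0, 0, 0, 0, 0], [0, 0, 0, 0, 0, 0], [0, 0, 0, 0, 0, 0], [0, 0, 0, 0, 0, 0]],
], gripper=-1)

```text
clock: 14.2
eef_pos: [510.7, 234.4, 134.5]
eef_rot: [2.282, 1.568, 0.88]
wrist_force: [0.3, 0.6, -0.0]
finger_gap: 15.3
```

Emit:
jog_arm([
  [[0, 0, 0, 0, 0, 0], [0, 0, 0, 0, 0, 0], [0, 0, 0, 0, 0, 0], [0, 0, 0, 0, 0, 0]],
])

```text
clock: 14.6
eef_pos: [510.6, 234.5, 134.4]
eef_rot: [2.342, 1.567, 0.941]
wrist_force: [0.1, 0.9, 0.0]
finger_gap: 13.8
```

Emit:
jog_arm([
  [[0, 0, 3, 0, 0, 0], [0, 0, 6, 0, 0, 0], [0, 0, 10, 0, 0, 0], [0, 0, 10, 0, 0, 0], [0, 0, 0, 0, 0, 0]],
])

```text
clock: 15.1
eef_pos: [510.4, 234.2, 165.8]
eef_rot: [2.527, 1.568, 1.126]
wrist_force: [0.3, 0.3, -2.9]
finger_gap: 13.6
```

```bash
python3 -c "from h import *;st()"
```

```text
t 15.1 pos [510.4 234.2 165.8] jawang -80.3 x [ 0.001  0.002 -1.   ] F [ 0.3  0.3 -2.9] gap 13.579654594627272 q [0.36 0.38 1.56 0.   1.2  1.77]
```

Emit:
jog_arm([
  [[0, 0, 15, 0, 0, 0], [0, 0, 20, 0, 0, 0], [0, 0, 25, 0, 0, 0], [0, 0, 30, 0, 0, 0], [0, 0, 15, 0, 0, 0]],
])

```text
clock: 15.6
eef_pos: [508.9, 233.6, 272.9]
eef_rot: [-1.907, 1.568, 2.975]
wrist_force: [-1.5, -0.3, -3.8]
finger_gap: 13.6
```

Emit:
jog_arm([
  [[6, -20, 0, 0, 0, 0], [6, -40, 0, 0, 0, -2], [6, -45, 0, 0, 0, -3], [6, -45, 0, 0, 0, -3], [6, -45, 0, 0, 0, -3]],
])

```text
clock: 16.1
eef_pos: [538.6, 37.2, 276.4]
eef_rot: [2.311, 1.567, 0.72]
wrist_force: [1.3, 0.8, -3.3]
finger_gap: 13.5
```

Emit:
jog_arm([
  [[6, -45, 0, 0, 0, -3], [6, -45, 0, 0, 0, -2], [5, -30, 0, 0, 0, 0], [0, 0, 0, 0, 0, 0], [0, 0, 0, 0, 0, 0]],
])

```text
clock: 16.6
eef_pos: [554.9, -93.2, 276.6]
eef_rot: [2.124, 1.567, 0.433]
wrist_force: [-0.5, 0.5, -3.7]
finger_gap: 13.4
```

```bash
python3 -c "from h import *;st()"
```

```text
t 16.6 pos [554.9 -93.2 276.6] jawang -96.8 x [ 0.003  0.002 -1.   ] F [-0.5  0.5 -3.7] gap 13.422225753634876 q [-0.23  0.29  1.41  0.    1.44  1.46]
```

Emit:
jog_arm([
  [[4, -28, 0, 0, 0, 0.3], [3, -16, -10, 0, 0, 0], [0, 0, -30, 0, 0, 0], [0, 0, -30, 0, 0, 0], [0, 0, 0, 0, 0, 0]],
])

```text
clock: 17.1
eef_pos: [562.0, -135.0, 203.4]
eef_rot: [2.178, 1.566, 0.497]
wrist_force: [-0.3, -0.0, -2.6]
finger_gap: 13.7
```

Emit:
jog_arm([
  [[0, 0, 0, 0, 0, 0]],
])

```text
clock: 17.2
eef_pos: [562.2, -134.4, 203.9]
eef_rot: [2.213, 1.566, 0.533]
wrist_force: [-0.2, 0.1, -1.7]
finger_gap: 13.4
```

```bash
python3 -c "from h import *;st()"
```

```text
t 17.2 pos [ 562.2 -134.4  203.9] jawang -96.3 x [ 0.004  0.002 -1.   ] F [-0.2  0.1 -1.7] gap 13.448950026078652 q [-0.3   0.38  1.47  0.    1.29  1.38]
```

Emit:
jog_arm([
  [[-1, -4, -25, -0.1, 0.2, 0], [0, 0, -25, 0, 0, 0], [0, 0, -16, 0, 0, 0], [0, 0, 0, 0, 0, 0], [0, 0, 0, 0, 0, 0]],
])

```text
clock: 17.7
eef_pos: [564.4, -137.0, 143.8]
eef_rot: [1.484, 1.56, -0.195]
wrist_force: [0.8, 0.6, -2.8]
finger_gap: 13.6
```

```bash
python3 -c "from h import *;st()"
```

```text
t 17.7 pos [ 564.4 -137.   143.8] jawang -96.1 x [ 0.01  -0.002 -1.   ] F [ 0.8  0.6 -2.8] gap 13.593937096971718 q [-0.3   0.44  1.53  0.    1.17  1.38]
```

Emit:
jog_arm([
  [[-2, 0, -10, 0.1, 0.6, 0], [0, 0, -8, 0, 0, 0], [0, 0, -3, 0, 0, 0], [0, 0, 0, 0, 0, 0], [0, 0, 0, 0, 0, 0]],
])

```text
clock: 18.2
eef_pos: [563.7, -137.1, 124.7]
eef_rot: [1.281, 1.567, -0.397]
wrist_force: [-0.0, -0.7, -4.7]
finger_gap: 13.5
```

```bash
python3 -c "from h import *;st()"
```

```text
t 18.2 pos [ 563.7 -137.1  124.7] jawang -96.1 x [ 0.004 -0.001 -1.   ] F [-0.  -0.7 -4.7] gap 13.526826261295346 q [-0.3   0.46  1.54 -0.    1.13  1.38]
```

Emit:
jog_arm([
  [[-1, 0, -6, 0, 0.2, 0], [0, 0, -1, 0, 0, 0], [0, 0, 0, 0, 0, 0], [0, 0, 0, 0, 0, 0]],
])

```text
clock: 18.6
eef_pos: [562.7, -137.2, 117.4]
eef_rot: [0.221, 1.569, -1.457]
wrist_force: [0.1, -0.7, -2.6]
finger_gap: 13.6
```

Emit:
jog_arm([
  [[0, 0, -2, 0, 0, 0], [0, 0, 0, 0, 0, 0], [0, 0, 0, 0, 0, 0]],
])

```text
clock: 18.9
eef_pos: [562.8, -137.2, 115.4]
eef_rot: [0.396, 1.569, -1.281]
wrist_force: [0.5, 0.5, -2.8]
finger_gap: 13.7
```

Emit:
jog_arm([
  [[0, 0, -1.5, 0, 0, 0], [0, 0, 0, 0, 0, 0], [0, 0, 0, 0, 0, 0]],
])

```text
clock: 19.2
eef_pos: [563.0, -137.3, 114.4]
eef_rot: [0.673, 1.568, -1.005]
wrist_force: [-0.1, -0.6, -2.9]
finger_gap: 13.5
```

```bash
python3 -c "from h import *;st()"
```

```text
t 19.2 pos [ 563.  -137.3  114.4] jawang -96.1 x [ 0.001 -0.002 -1.   ] F [-0.1 -0.6 -2.9] gap 13.45988861044618 q [-0.3   0.47  1.55 -0.    1.12  1.38]
```

Emit:
jog_arm([
  [[0, 0, -1.5, 0, 0, 0], [0, 0, 0, 0, 0, 0], [0, 0, 0, 0, 0, 0]],
])

```text
clock: 19.5
eef_pos: [563.2, -137.5, 114.7]
eef_rot: [0.883, 1.567, -0.794]
wrist_force: [-0.0, 0.0, -3.7]
finger_gap: 13.7
```

Emit:
jog_arm([
  [[0, 0, -1.5, 0, 0, 0], [0, 0, 0, 0, 0, 0], [0, 0, 0, 0, 0, 0]],
])

```text
clock: 19.8
eef_pos: [563.7, -137.7, 114.4]
eef_rot: [1.015, 1.565, -0.663]
wrist_force: [0.9, -0.6, -0.7]
finger_gap: 13.4
```

```bash
python3 - <<'E'
from h import *
st()
for n in ('scene','side'):
    im,W=snap(n,n+'5'); X,Y,Z=W[...,0],W[...,1],W[...,2]
    for t,a,b,y0,y1 in (('tubrim',80,95,-210,-60),('lidtop',58,75,-370,-235)):
        q=(X>440)&(X<680)&(Y>y0)&(Y<y1)&(Z>a)&(Z<b); print(n,t,q.sum(),fitrect(W[q],0,0),np.median(Z[q]))
im=cv2.imread('pics/scene5.png');cv2.imwrite('pics/s5c.png',cv2.resize(im[220:360,100:300],None,fx=4,fy=4,interpolation=cv2.INTER_CUBIC))
E
```

```text
t 19.8 pos [ 563.7 -137.7  114.4] jawang -96.1 x [ 0.004 -0.003 -1.   ] F [ 0.9 -0.6 -0.7] gap 13.401635252616613 q [-0.3   0.47  1.55 -0.    1.11  1.38]
scene tubrim 304 (np.float64(-6.0), array([ 563.6, -137.1]), array([115.2,  82.3])) 85.51491695604426
scene lidtop 1515 (np.float64(-5.5), array([ 545.1, -304.6]), array([129.1,  98.6])) 66.57525423340505
side tubrim 205 (np.float64(-5.5), array([ 558.7, -135.4]), array([113. ,  87.8])) 85.90344034194246
side lidtop 479 (np.float64(-1.0), array([ 534.2, -300.9]), array([119.9, 101.1])) 68.60960556881203
```

View pics/s5c.png

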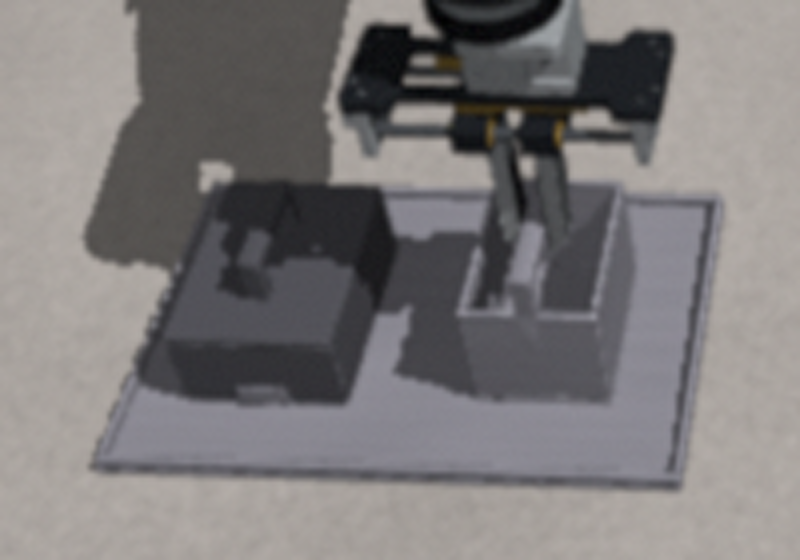

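The lid, crop (270,300), and tub, crop (545,310), stand side by side in the tray. The tub's rim is at z ≈ 86, against 87 expected, and the downward motion has stalled, so it is on the floor. Releasing and retreating.

Emit:
jog_arm([
  [[0, 0, 0, 0, 0, 0], [0, 0, 0, 0, 0, 0], [0, 0, 0, 0, 0, 0], [0, 0, 0, 0, 0, 0]],
], gripper=0.05)

```text
clock: 20.3
eef_pos: [563.8, -137.7, 114.2]
eef_rot: [1.022, 1.565, -0.656]
wrist_force: [0.5, -0.4, 0.6]
finger_gap: 42.5
```

Emit:
jog_arm([
  [[0, 0, 10, 0, 0, 0], [0, 0, 40, 0, 0, 0], [0, 0, 45, 0, 0, 0], [0, 0, 45, 0, 0, 0], [0, 0, 30, 0, 0, 0]],
])

```text
clock: 20.8
eef_pos: [560.8, -136.7, 288.6]
eef_rot: [-1.218, 1.567, -2.896]
wrist_force: [-0.3, 0.5, 0.6]
finger_gap: 49.8
```

Emit:
jog_arm([
  [[-40, 0, 10, 0, 0, 0], [-40, 0, 0, 0, 0, 0], [-40, 0, 0, 0, 0, 0], [0, 0, 0, 0, 0, 0], [0, 0, 0, 0, 0, 0]],
])

```text
clock: 21.3
eef_pos: [437.6, -136.5, 307.9]
eef_rot: [1.14, 1.56, -0.537]
wrist_force: [0.5, -1.0, -0.4]
finger_gap: 49.3
```

```bash
python3 - <<'E'
from h import *
st()
im,W=snap('scene','s6'); X,Y,Z=W[...,0],W[...,1],W[...,2]
for t,a,b,y0,y1 in (('tubbar',110,130,-210,-60),('tubrim',80,95,-210,-60),('lidtop',60,75,-370,-235),('lidbar',92,110,-370,-235)):
    q=(X>440)&(X<680)&(Y>y0)&(Y<y1)&(Z>a)&(Z<b); P=W[q]; A=np.c_[P[:,:2]-P[:,:2].mean(0),np.ones(len(P))]
    print(t,q.sum(),fitrect(P,0,0),np.linalg.lstsq(A,P[:,2],rcond=None)[0].round(3))
a=np.load('pics/scene0.npz')['im']; d=cv2.absdiff(a,im).max(2)[230:360,310:500]
print('diff px',[(n,int((d[v0-230:v1-230,u0-310:u1-310]>40).sum())) for n,(u0,v0,u1,v1) in dict(whisk=(325,258,358,342),scraper=(436,255,478,325),pot=(417,295,452,335)).items()])
cv2.imwrite('pics/s6c.png',cv2.resize(im[180:380,100:500],None,fx=2,fy=2))
E
```

```text
t 21.3 pos [ 437.6 -136.5  307.9] jawang -96.1 x [ 0.009 -0.006 -1.   ] F [ 0.5 -1.  -0.4] gap 49.25263367378758 q [-0.38  0.03  1.64 -0.    1.46  1.3 ]
tubbar 235 (np.float64(-6.0), array([ 563.9, -136.7]), array([111.2,  14. ])) [-2.20000e-02 -1.61000e-01  1.17656e+02]
tubrim 337 (np.float64(-6.5), array([ 563.7, -137.1]), array([115.,  82.])) [3.0000e-03 4.0000e-03 8.5528e+01]
lidtop 1478 (np.float64(-6.0), array([ 545.4, -304.9]), array([128.8,  98.5])) [-5.0000e-03 -1.0000e-03  6.6555e+01]
lidbar 157 (np.float64(-7.0), array([ 545.1, -304.7]), array([69.7, 14.1])) [-4.0000e-02 -1.8800e-01  9.9331e+01]
diff px [('whisk', 322), ('scraper', 0), ('pot', 0)]
```

View pics/s6c.png

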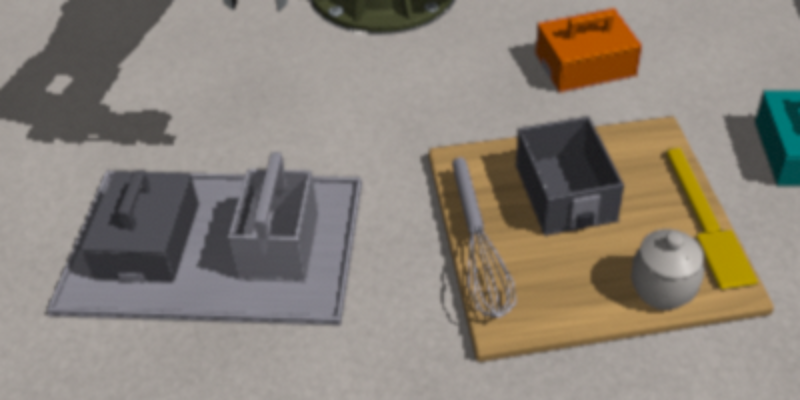

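Both pieces are flat on the tray and released: lid at crop (140,225), tub at (272,225). The pot and scraper are unchanged. The whisk's handle end is still at full-image pixel (330,260), and the differences around it come from the taller caddy's shadow being gone. Handing in.

```bash
python3 -c "from cell import manip; print(manip.sign_off())"
```

```text
the job is handed in; nothing more can be done
None
```

The job is done and handed in at about 21 s of the 64 s allowed. I lifted the lid off and set it handle up at the far end of the tray. I then drew the tub straight out and stood it upright beside the lid.

**Placement:** after release, the lid's top was at z ≈ 66.6 mm (67 expected) and the tub's rim at 85.5 mm (87 expected). Both were level to within 0.3°, inside the rim and about 75 mm apart.

**Bystanders:** the scraper and sugar pot showed no pixel change. The whisk area did change (322 pixels). I put this down to the caddy's shadow having gone, because the whisk's handle end is at the same pixel as before.

**Disagreements:** the side camera put positions up to about 6 mm off the scene camera, and up to 11 mm for the lid while the arm was near it. I went by the scene camera, which the wrist camera agreed with. The wrist force barely changed when the lid and tub touched down, so I judged contact from the heights and the arm's stall.

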